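Stopper a clamped flask and hold its keeper bolt for the locknut

ROBOT

A 6-joint arm with a two-finger parallel gripper is mounted at the origin on the work surface; the furniture and walls round the work are solid. World frame = base frame: x ahead of the robot, y to its left, z up, the work surface at z = 0. Lengths are in mm, angles in rad, forces in N, time in s.
With the tool pointing down it reaches from about 350 to 975 mm from the base axis. Payload 7.1 kg.
Tool frame: the origin (TCP) lies on the front face of the gripper's body, between the roots of the fingers; the fingertips stand 80 mm ahead of it and the grasp point (between the pads) lies 61 mm ahead of it (env.tips_ahead is the distance from the TCP to the fingertips, in mm); z points along the fingers, y is the line along which they close (so a half turn about z gives the same grasp; the last joint's range is limited). The gripper opens to 88 mm and grips with 3 to 60 N. Pads are 20 mm wide; open, the fingers measure 115 mm over their backs; the gripper's body (75 mm by 178 mm) begins 61 mm behind the grasp point.
Start: joints at [-1.231, 0.423, 1.63, -0, 1.089, -0.019], TCP at [219.486, -585.176, 302.675] pointing down, gripper open.
Joint ranges: [-3, 3], [-0.9, 2.11], [0.09, 2.58], [-1.31, 4.45], [0.11, 2.69], [-2.54, 2.54]. Speed limits (rad/s): [2.39, 2.39, 3.01, 3.14, 3.14, 3.14].

INTERFACE

Orientations are given as a unit quaternion [x, y, z, w].
In Python, from station import env, set_gripper, viewer, workorder gives the robot as it stands. Calls block until the motion is done:
- env.reach(position, orientation): joint-space move of the TCP to a pose.
- env.move_l(position, rot=None, rate=150, f_stop=None): straight line of the TCP; rot=None keeps the orientation; rate is the mean speed in mm/s. With f_stop (N) it stops when the force on the tool has changed by that much, and returns True; else False.
- env.move_joints(angles): joint-space move.
- set_gripper(opening): finger opening in mm; the grip force is fixed at half the most; returns when the fingers have stopped.
- env.hold(seconds).
- env.ik(position, orientation): joint angles nearest the present ones, or None.
- env.read_state(): the state.
- viewer.camera(name): name is "side" or "top" or "wrist"; returns the picture (480x640x3 uint8, blue, green, red); there is no depth.
- viewer.camera_params(name): a dict with "fx", "fy", "cx", "cy" (pixels), "pose" (4x4, takes a point from camera to world coordinates); the wrist camera has in their place "tool_from_camera" (4x4, takes a point from camera to tool coordinates, whose origin is the TCP and whose axes are the flange's). Camera axes: x right, y up, looking along -z (the intrinsics and any distortion apply to the point x, -y, -z); pixel columns grow to the right and rows downward; lengths in mm; the calibration is good to about 2 mm. A picture is of the moment at which its call begins: read the wrist's pose just before it. camera_params takes no time and is no camera call.
A pose or a line that the arm cannot do raises env.IKError and nothing moves.
- workorder.sign_off(): hands the job in; it is judged then, once.
The state is a dict: "time_s": time; "qpos": joint angles; "dq": joint speeds; "tau": joint torques, N m; "tool_pos": TCP position; "orientation": TCP orientation; "force": force on the tool from outside, world axes, zero at the start; "wrist_torque": the same for the moment, N m; "width": finger opening in mm; "grip_force": force on a finger pad.
Only numpy, scipy, OpenCV 4.12 (cv2) and the standard library are available. Lean on these libraries where they do the work, as an engineer would, in place of code of your own. Each camera call takes 0.05 s, during which the arm holds its last target. There are 200 camera calls.

TASK

Push the green stopper fully home in the neck of the flask on the stand and let go of it. Then reach down into the channel of the steel bracket behind the flask, grip the hex bolt head hidden there and turn it clockwise (seen from above) until the red keeper bar sits over the middle of the stopper. Turn the bar only by the bolt head, leave everything else where it stands, and finish still gripping the head firmly and steadily, so that the bolt cannot spring back while I tighten its locknut.

Things in the scene. Friction and masses are not known exactly. Their poses are not given: they have to be found in the camera images.
- stopper: green plastic stopper, 49 mm tall, 30 g, standing plug down on the upturned tray. Origin at the centre of its foot, z up its axis. Plug: 24 mm long, tapering from 26 mm diameter under the collar to 21 mm (18 mm at the chamfered foot). Collar: 35 mm diameter, 24 to 29 mm above the origin. Round knob to grip: 24 mm diameter, 29 to 49 mm above the origin
- stopper_collar (a point): centre of the underside of the stopper's collar, 24 mm above its foot; it meets flask_mouth when the stopper is home
- tray: white plastic tray turned upside down, 98 x 96 x 22 mm, fixed to the bench; flat solid top 22 mm high. Origin at the centre of its underside
- stand: fixed stand: grey base plate 215 x 170 mm, top 16 mm above the bench, carrying the flask in front and a folded steel bracket behind, highest point 218 mm. Origin on the bench under the plate's middle, x from flask to bracket (away from the robot), z up. Flask axis at x = -55 mm, y = 0; bolt axis at x = +50 mm, y = 0
- channel (a point): middle of the floor of the bracket's channel, 171 mm above the bench, stand's axes. The channel is 120 mm long in y, open above and at both ends, between a front and a rear wall 61 mm apart in x, 3 mm thick, both rising 45 mm above this floor (216 mm above the bench). The front wall is 72 mm behind the flask's axis: hold the stopper with the fingers left and right of it, along y
- flask_mouth (a point): centre of the mouth of the glass Erlenmeyer flask (fixed in its clip), at rim height, 131 mm above the bench; bore 29 mm diameter and straight for 39 mm down, rim 38 mm outside diameter. The stopper's collar rests on this rim, so its top then stands 25 mm above the mouth
- bolt_head (a point): middle of the hex bolt head, on the vertical bolt axis in mid channel, 192 mm above the bench (21 mm above the channel floor); 24 mm across flats, 14 mm tall, top 17 mm below the walls' edges. Below it a 16 mm shank with a 21 mm spring coil. Its axes are the stand's at joint 0 and turn with the bolt. Open the fingers only part way (40 to 55 mm) to fit between the walls
- bolt (a joint): turn of bolt, head and keeper bar about the vertical, rad: 0 is open (bar swung aside to the right, where it starts), grows as the bolt turns clockwise seen from above; at 0.75 the bar lies over the middle of the flask, range 0 to 1.0. A spring turns it back to 0 with 0.03 N m at 0 and 0.09 N m at 0.75
- head_left: the half of the bolt head with the three flats that face left (+y). Origin on the bolt axis at the head's underside; axes as bolt_head. The middle one of its flats faces +y turned by +0.375 rad (counter-clockwise from above) in these axes, the other two 60 degrees either side; so in the stand's axes it faces y turned +0.375 rad at joint 0 and -0.375 rad at joint 0.75
- head_right: the other half of the bolt head, with the three flats opposite those of head_left, facing right; same origin and axes
- keeper: red keeper bar on the bolt, below the channel floor: 18 mm wide, 6 mm thick, top 166 mm above the bench, reaching 105 mm forward from the bolt axis to a round end 25 mm wide. Open, it points forward and to the right, 0.75 rad from the flask's direction. Origin on the bolt axis
- keeper_pad (a point): centre of the underside of the rubber pad (21 mm diameter) under the bar's free end, 105 mm from the bolt axis, 158 mm above the bench, moving level: it passes 2 mm over the top of a stopper that is fully home and strikes one that is not
- blue_cap_tube: loose plastic tube with a blue cap standing on the bench, 36 mm diameter, 114 mm tall; bystander. Origin at the centre of its underside
- timer: loose white bench timer lying on the bench, 64 x 64 x 18 mm; bystander. Origin at the centre of its underside

How it is judged (in metres and radians):
On the way, in this order (a step that is already met when the one before it is completed fails the run):
1. the stopper is fully home in the flask's neck, upright and let go, with the keeper still open (horizontal distance between stopper_collar and flask_mouth below 0.004 m and z of stopper_collar in the frame of flask_mouth below 0.002 m and angle between stopper's own z axis and vertical below 0.08 rad and contact force between the fingers and stopper below 0.2 N and value of joint bolt below 0.3 rad), for 0.2 s.
2. the bolt head is gripped from both sides before the keeper has been swung over (contact force between the fingers and head_left above 2 N and contact force between the fingers and head_right above 2 N and value of joint bolt below 0.5 rad), for 0.1 s.
At the end, for the whole second after the job is handed in: Stopper home (collar within 2 mm of the rim, 4 mm of its centre, upright within 0.08 rad), keeper over it (bolt joint 0.65 to 0.85 rad, at rest under 0.05 rad/s), fingers gripping the bolt head from both sides with over 4 N each, the robot not touching the keeper bar (horizontal distance between stopper_collar and flask_mouth below 0.004 m and z of stopper_collar in the frame of flask_mouth below 0.002 m and angle between stopper's own z axis and vertical below 0.08 rad and value of joint bolt between 0.65 and 0.85 rad and velocity of joint bolt between -0.05 and 0.05 rad/s and contact force between the fingers and head_left above 4 N and contact force between the fingers and head_right above 4 N and contact force between each of the arm, the fingers and keeper below 0.5 N); the arm keeps its last pose, push and grip.
It fails at once if the keeper bar is pushed by the robot instead of turned by the bolt head (contact force between any of the fingers, the arm and keeper above 3 N).
It fails at once if the blue-capped tube or the timer is shifted or knocked over (distance of any of blue_cap_tube, timer from where it was at the start of the episode above 0.03 m).
It also fails if it takes over 66 s, if anything falls off the work surface, if the arm or the gripper's body presses on something with over 40 N, if the wrist force passes 120 N, or if a joint passes its speed limit or range.

## Working session

There is one attempt and no reset: what is moved stays moved. The work goes in short steps, each a Python script; the robot and the scene stay as the last script left them, time stands still between calls to the robot, and variables do not carry over. Pictures are saved under pics/ and viewed, at most 10 in all, crops included, and the job is handed in when it is done.

```bash
ls; mkdir -p pics
python3 - <<'E'
from station import env, set_gripper, viewer, workorder
import cv2
for n in ("side","top","wrist"):
    p=viewer.camera_params(n); print(n,{k:(v.tolist() if hasattr(v,'tolist') else v) for k,v in p.items()})
    cv2.imwrite(f"pics/{n}0.png",viewer.camera(n))
s=env.read_state();print(s['tool_pos'],s['orientation'],s['time_s'])
E
```

```text
pics
side {'fx': 436.0754915591708, 'fy': 436.0754915591708, 'cx': 320.7073998854417, 'cy': 241.42017045400735, 'pose': [[-0.7379754798856423, 0.5737371971394156, -0.3552714732513201, 210.16855666206854], [-0.6748213081922916, -0.6251595528914817, 0.392162894009832, 436.4859962610962], [0.0028970842583894395, 0.5291513602431066, 0.848522506982384, 949.6177698910783], [0.0, 0.0, 0.0, 1.0]]}
top {'fx': 454.4484872212148, 'fy': 454.4484872212148, 'cx': 322.08568981640116, 'cy': 240.62505861899425, 'pose': [[-0.016220945612501418, 0.9887591644821638, -0.14863443603677196, 412.1498444442167], [-0.9996245749798824, -0.01931973319931648, -0.019428252762311166, 73.42585286049024], [-0.022081440617072394, 0.14826349031922925, 0.9887013438944208, 1007.372708047425], [0.0, 0.0, 0.0, 1.0]]}
wrist {'fx': 404.1850587413938, 'fy': 404.1850587413938, 'cx': 324.19938060574856, 'cy': 242.89419757619834, 'tool_from_camera': [[0.0013191771016290241, 0.9653141164796307, 0.261087947437108, 71.62460122240965], [0.9999991096925481, -0.0012209524108316653, -0.0005384137062240761, -1.5677003303117276], [-0.00020096239226174907, 0.2610884252515957, -0.9653148677057435, -81.78599165231343], [0.0, 0.0, 0.0, 1.0]]}
[ 219.38067558 -584.86292211  302.08957729] [ 9.83948537e-01  1.78451468e-01 -1.15549601e-04 -5.80383617e-04] 0.15
```

View pics/side0.png

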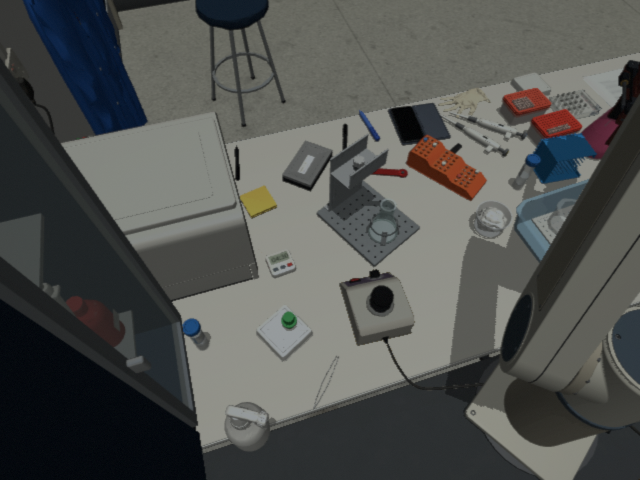

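View pics/top0.png

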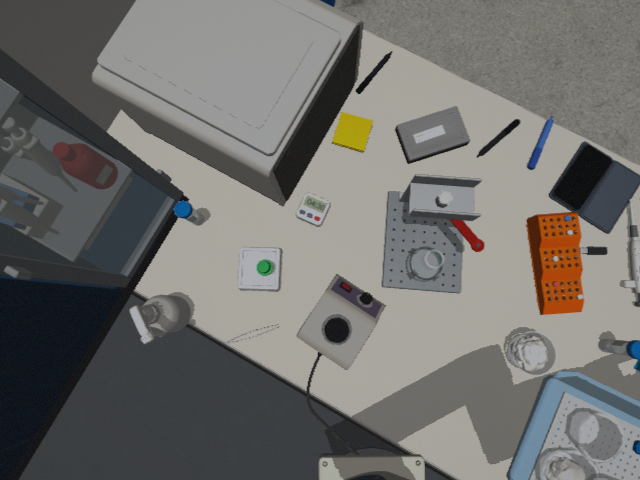

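Side view: stopper about (289,320), bolt head (359,163), flask mouth about (386,208). Top view: stopper (265,268), bolt head (444,199), mouth about (431,258), keeper end (477,244).

```bash
cat > h.py <<'E'
from station import env, set_gripper, viewer, workorder
import cv2, numpy as np
from scipy.spatial.transform import Rotation as R
def campose(n,st=None):
    p=viewer.camera_params(n)
    if n!="wrist": return p,np.array(p["pose"])
    st=st or env.read_state(); T=np.eye(4); T[:3,:3]=R.from_quat(st["orientation"]).as_matrix(); T[:3,3]=st["tool_pos"]
    return p,T@np.array(p["tool_from_camera"])
def ray(p,T,uv):
    d=T[:3,:3]@np.array([(uv[0]-p["cx"])/p["fx"],-(uv[1]-p["cy"])/p["fy"],-1]); return T[:3,3],d/np.linalg.norm(d)
def at_z(p,T,uv,z):
    o,d=ray(p,T,uv); return o+d*(z-o[2])/d[2]
def tri(*pt):  # (p,T,uv)
    A=np.zeros((3,3));b=np.zeros(3)
    for q in pt:
        o,d=ray(*q);M=np.eye(3)-np.outer(d,d);A+=M;b+=M@o
    X=np.linalg.solve(A,b); e=[np.linalg.norm((np.eye(3)-np.outer(ray(*q)[1],ray(*q)[1]))@(X-q[0+1][:3,3])) for q in pt]
    return X,max(e)
def proj(p,T,X):
    c=T[:3,:3].T@(np.array(X)-T[:3,3]); return np.array([p["cx"]-p["fx"]*c[0]/c[2],p["cy"]+p["fy"]*c[1]/c[2]])
def quat(yaw): # tool down, finger line (tool y) at angle yaw+90deg from x
    return (R.from_euler('z',yaw)*R.from_euler('x',np.pi)).as_quat()
def snap(name,fn):
    st=env.read_state(); im=viewer.camera(name); cv2.imwrite("pics/"+fn,im); return im,*campose(name,st)
E
python3 - <<'E'
from h import *
s=campose("side");t=campose("top")
for n,a,b in (("stopper",(289,319),(265,267.5)),("bolt",(359,161),(444,198.5)),("mouth",(386,207),(431.5,258))):
    print(n,tri((*s,a),(*t,b)),at_z(*t,b,{'stopper':71,'bolt':199,'mouth':131}[n]))
for c in ((388,191),(382,290),(461,293),(464,201)): print(at_z(*t,c,16))
print("tray",[at_z(*t,c,22)[:2].round() for c in ((240,249),(279,249),(281,290),(239,290))])
print("timer",at_z(*t,(313,209),18),"tube",at_z(*t,(183,209),114), "microwave edge",at_z(*t,(283,200),0))
print("white flask",tri((*s,(246,415)),(*t,(142,322))), "hoodcorner",tri((*s,(193,418)),(*t,(130,290))))
im=[]
a=cv2.imread("pics/top0.png")[170:310,220:500];cv2.imwrite("pics/topc.png",cv2.resize(a,None,fx=2.8,fy=2.8,interpolation=cv2.INTER_CUBIC))
E
```

```text
stopper (array([501.90164396, 214.69829918,  49.99053796]), np.float64(1.1697397401768488)) [498.94315021 210.99609794  71.        ]
bolt (array([ 608.25404536, -133.91186193,  194.41717702]), np.float64(0.6344096715880875)) [ 606.59126878 -133.04355093  199.        ]
mouth (array([ 507.71686785, -121.79139992,  120.52030983]), np.float64(0.8147285948632852)) [ 505.88608434 -119.87983456  131.        ]
[670.48287474 -56.29245434  16.        ]
[450.58514038 -35.04814758  16.        ]
[ 441.25065932 -204.54655671   16.        ]
[ 643.96760868 -223.59895766   16.        ]
tray [array([545., 273.]), array([544., 188.]), array([454., 183.]), array([456., 275.])]
timer [632.46162797 111.93988558  18.        ] tube [616.64428008 371.35238179 114.        ] microwave edge [658.85221881 180.70366202   0.        ]
white flask (array([393.84437015, 416.59656375, 182.57668304]), np.float64(0.341047263762445)) hoodcorner (array([463.9319539 , 475.72795341, 122.46928171]), np.float64(11.283481313436809))
```

View pics/topc.png

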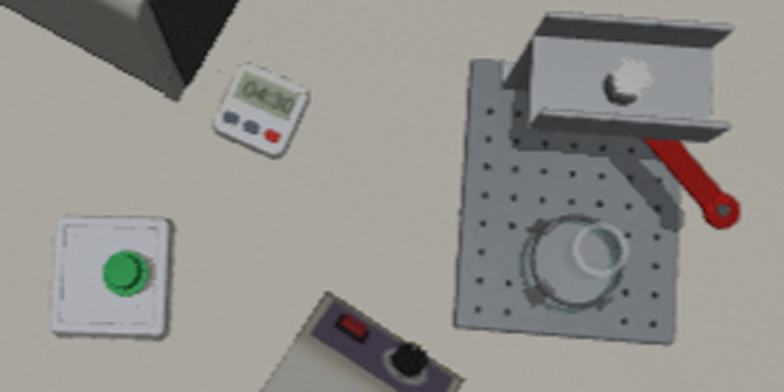

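Crop: the knob centre is at (127,270), mouth (600,249) and bolt head (633,76). The bracket edges are tilted by about 5°. Next I look from near with the wrist camera, flask and bolt first, then the stopper.

Run:
```python
from h import *
import pickle
rec={}
env.move_l([219.4,-584.9,420]) 
env.reach([540,-126,420],quat(-0.1))
for i,(x,y) in enumerate(((575,-133),(505,-125))):
    env.move_l([x,y,420],quat(-0.1)); env.hold(.3); im,p,T=snap("wrist",f"f{i}.png"); rec[f"f{i}"]=(p,T)
env.reach([500,212,330],quat(0.2))
pts=[]
for i,x in enumerate((520,470)):
    env.move_l([x,212,300],quat(0.2)); env.hold(.3); im,p,T=snap("wrist",f"s{i}.png"); rec[f"s{i}"]=(p,T)
    h=cv2.cvtColor(im,cv2.COLOR_BGR2HSV); m=cv2.inRange(h,(45,80,40),(85,255,255))
    n,l,st,c=cv2.connectedComponentsWithStats(m); k=1+st[1:,4].argmax(); print(st[k],c[k])
    cv2.imwrite(f"pics/sc{i}.png",cv2.resize(im[max(0,int(c[k][1])-90):int(c[k][1])+90,max(0,int(c[k][0])-120):int(c[k][0])+120],None,fx=3,fy=3))
    print(max(0,int(c[k][0])-120),max(0,int(c[k][1])-90))
pickle.dump(rec,open("rec.pkl","wb"))
print(env.read_state()['time_s'],env.read_state()['qpos'])
a,b=cv2.imread("pics/f0.png"),cv2.imread("pics/f1.png")
```

```text
[ 296  224   39   39 1155] [314.72987013 242.44069264]
194 152
[ 307  165   40   41 1266] [326.42180095 185.09557662]
206 95
7.7 [ 4.00298915e-01  2.67101901e-01  1.87119901e+00 -5.12855161e-05
  1.00331394e+00  1.77139228e+00]
```

View pics/f0.png

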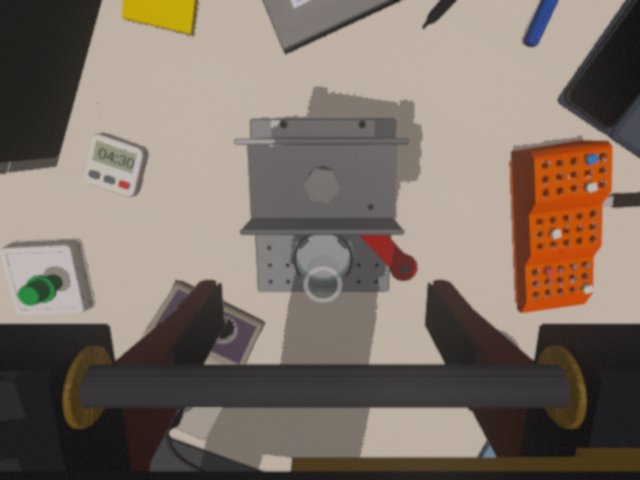

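View pics/f1.png

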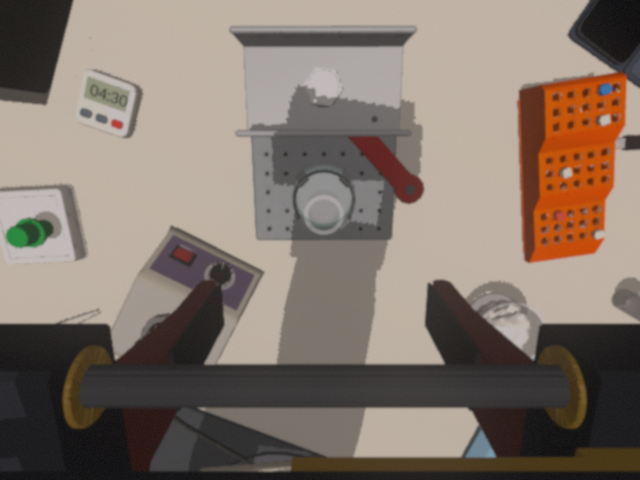

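View pics/s0.png

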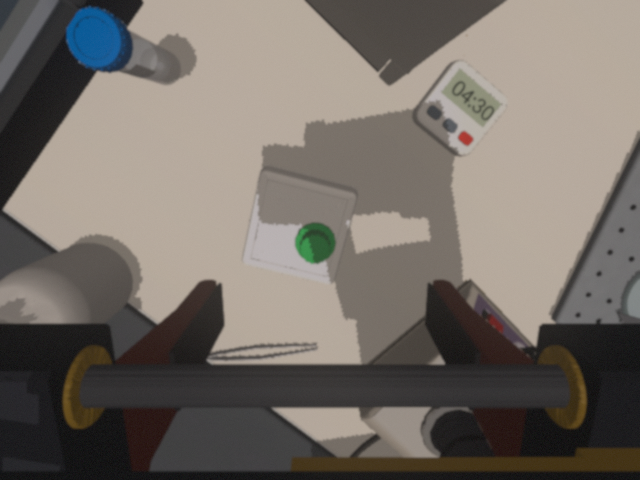

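The wrist pictures show mouth (323,285)/(324,212), bolt head (322,186)/(324,85), wall edges level in the image (so the stand's yaw is about -0.10), and the stopper near (315,243) on the tray.

Run:
```python
from h import *
import pickle
r=pickle.load(open("rec.pkl","rb"))
g={k:cv2.cvtColor(cv2.imread(f"pics/{k}.png"),cv2.COLOR_BGR2GRAY) for k in ("f0","f1")}
print("mouth",tri((*r['f0'],(323,285)),(*r['f1'],(324,212))))
print("head",tri((*r['f0'],(322,186)),(*r['f1'],(324,85))))
for k,m,b in (("f0",(323,285),(322,186)),("f1",(324,212),(324,85))):
    print(k,at_z(*r[k],m,131),at_z(*r[k],b,199))
for k in("s0","s1"):
    im=cv2.imread(f"pics/{k}.png");m=cv2.inRange(cv2.cvtColor(im,cv2.COLOR_BGR2HSV),(45,80,40),(85,255,255))
    print(k,at_z(*r[k],{"s0":(315.2,243),"s1":(326.5,185)}[k],51))
c=tri((*r['s0'],(315.2,243)),(*r['s1'],(326.5,185)));print("stopper",c)
a=[cv2.imread(f"pics/sc{i}.png")[120:420,160:560] for i in (0,1)]
b=[cv2.resize(cv2.imread(f"pics/f{i}.png")[y-38:y+37,273:373],None,fx=4,fy=4,interpolation=cv2.INTER_CUBIC) for i,y in ((0,285),(1,212))]
cv2.imwrite("pics/comb.png",np.vstack([np.hstack(a),np.hstack(b)]))
```

```text
mouth (array([ 508.9979647 , -123.82091807,  146.60314   ]), np.float64(0.04696387707375205))
head (array([ 608.33177647, -133.42137758,  204.36602753]), np.float64(0.2138300725038399))
f0 [ 503.01188578 -123.226697    131.        ] [ 607.69292514 -133.1143282   199.        ]
f1 [ 506.04889783 -123.47419269  131.        ] [ 608.88575945 -133.68844996  199.        ]
s0 [500.40183476 217.3953159   51.        ]
s1 [500.94087737 217.75383444  51.        ]
stopper (array([501.36833319, 217.68508809,  54.59471431]), np.float64(0.17710449685246943))
```

View pics/comb.png

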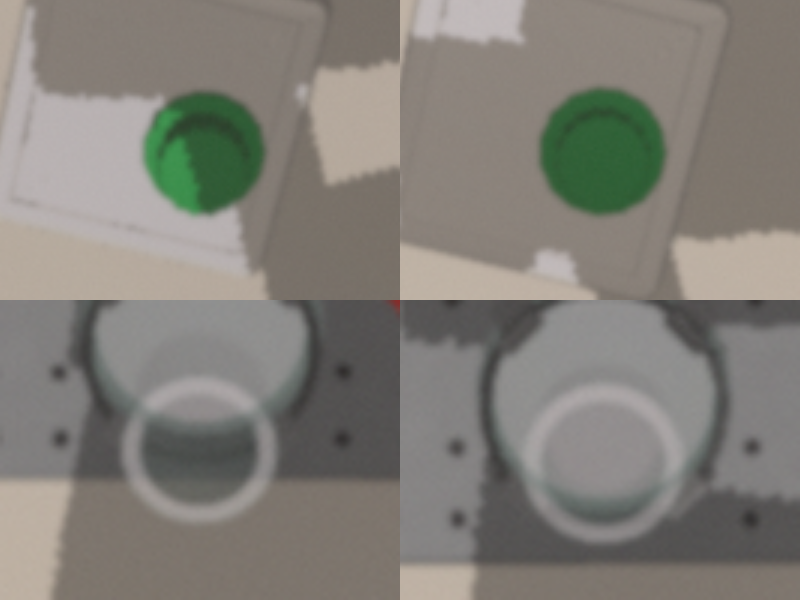

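Run:
```python
from h import *
set_gripper(60)
q=quat(0.2)
env.move_l([500.9,217.6,200],q)
print(env.move_l([500.9,217.6,132.5],q,rate=60,f_stop=8))
set_gripper(10)
s=env.read_state();print(s['tool_pos'],s['width'],s['grip_force'],s['force'])
env.move_l([500.9,217.6,300],q)
env.move_l([504,-123.2,300],quat(-0.1),rate=200)
env.move_l([504,-123.2,262],quat(-0.1)); env.hold(.3)
im,p,T=snap("wrist","w1.png"); snap("side","side1.png"); snap("top","top1.png")
s=env.read_state();print(s['tool_pos'],s['width'],s['grip_force'],s['force'],s['time_s'])
a=cv2.resize(im[150:450,170:490],(400,375))
t=cv2.imread("pics/side1.png")[130:280,300:460];u=cv2.imread("pics/top1.png")[170:320,350:510]
cv2.imwrite("pics/c1.png",np.hstack([a,cv2.resize(t,(400,375))]))
```

```text
False
[500.94252459 217.63311441 132.5512324 ] 22.91141564795925 30.0376417580992 [-0.89857885  0.33007377  0.25063279]
[ 504.13380374 -123.23632331  262.37660413] 22.930744182114893 30.06053659133613 [0.13514673 0.36961914 0.14380283] 15.0833
```

View pics/c1.png

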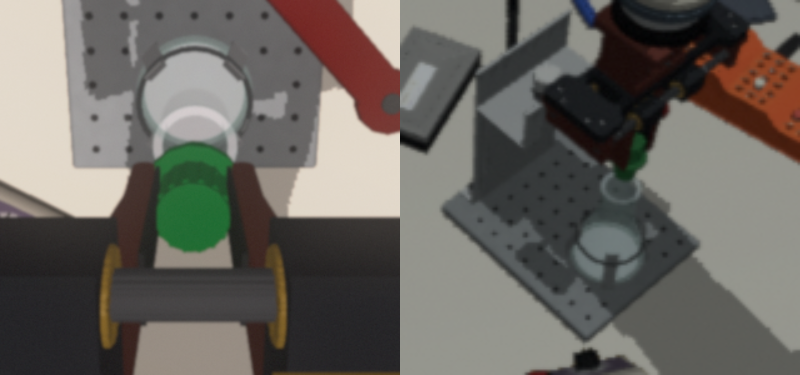

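The knob is held between the fingers, with its top at about (325,322). The stopper hangs upright just above the mouth, whose ring is centred near (326,267).

Run:
```python
from h import *
p,T=campose("wrist"); s=env.read_state();x,y,z=s['tool_pos']
for n,X in (("knobtop",(x,y,z-61.5)),("mouth",(504,-123.2,131))):
    print(n,proj(p,T,X))
im=cv2.imread("pics/w1.png");m=cv2.inRange(cv2.cvtColor(im,cv2.COLOR_BGR2HSV),(45,80,30),(85,255,255))
n,l,st,c=cv2.connectedComponentsWithStats(m);k=1+st[1:,4].argmax();print("green bbox",st[k])
# expected silhouette bbox: knob top rim, collar rim, foot rim
P=[proj(p,T,(x+r*np.cos(a),y+r*np.sin(a),z-h)) for r,h in ((12,61.5),(12,81.5),(17.5,81.5),(17.5,86.5),(10.5,110.5)) for a in np.linspace(0,6.28,60)]
print("expected",np.min(P,0),np.max(P,0))
```

```text
knobtop [327.90737755 322.98640438]
mouth [326.73138988 266.3452966 ]
green bbox [ 293  264   63   88 4492]
expected [287.36235858 259.31520422] [367.62899251 350.67068435]
```

Run:
```python
from h import *
q=quat(-0.1)
def pr(t): s=env.read_state();print(t,s['tool_pos'].round(2) if hasattr(s['tool_pos'],'round') else s['tool_pos'],np.round(s['force'],1),s['width'],s['time_s'])
print(env.move_l([504,-123.2,222],q,rate=40,f_stop=6));pr("a")
print(env.move_l([504,-123.2,212],q,rate=20,f_stop=15));pr("b")
env.hold(.2);pr("c")
snap("wrist","w2.png")
```

```text
False
a [ 504.16 -123.22  222.24] [ 0.3 -0.8  0.4] 22.878458746000963 16.2333
True
b [ 504.31 -123.6   216.98] [-0.2 -0.7  3.8] 22.63689635434327 16.6
c [ 504.3  -123.58  216.98] [-0.7 -0.7  5.8] 22.443773295210622 16.8
```

Run:
```python
from h import *
q=quat(-0.1)
print(env.move_l([504.2,-123.4,211],q,rate=20,f_stop=20)); s=env.read_state();print(s['tool_pos'],s['force'],s['width'])
set_gripper(45); env.hold(.3); s=env.read_state();print(s['tool_pos'],s['force'])
env.move_l([504.2,-123.4,300],q,rate=120)
env.move_l([530,-125.8,390],q); env.hold(.3)
im,p,T=snap("wrist","w3.png"); s=snap("side","side3.png")
m=cv2.inRange(cv2.cvtColor(im,cv2.COLOR_BGR2HSV),(45,80,30),(85,255,255))
n,l,st,c=cv2.connectedComponentsWithStats(m);k=1+st[1:,4].argmax();print("green bbox",st[k],at_z(p,T,c[k],150))
for h in (0,2,4):
  P=np.array([proj(p,T,(504+r*np.cos(a),-123.2+r*np.sin(a),z+h)) for r,z in ((12,156),(17.5,136),(17.5,131)) for a in np.linspace(0,6.28,60)]);print(h,P.min(0),P.max(0)-P.min(0))
u=int(c[k][0]);v=int(c[k][1])
A=cv2.resize(im[v-75:v+75,u-80:u+80],(400,375));B=cv2.resize(s[0][150:240,340:436],(400,375),interpolation=cv2.INTER_CUBIC)
cv2.imwrite("pics/c3.png",np.hstack([A,B])); print(env.read_state()['time_s'])
```

```text
True
[ 504.46904786 -123.54477835  216.83082995] [-1.14102897  1.71969997  5.75429601] 22.77971747497989
[ 504.20159225 -123.61154613  216.50878009] [ 0.31820564 -1.44866652  0.90042093]
green bbox [ 306  231   39   40 1213] [ 507.66044846 -122.49742787  150.        ]
0 [305.63911149 228.31104189] [40.53601181 41.83255517]
2 [305.53554051 228.84065172] [40.76153569 42.10301938]
4 [305.43081049 229.37618567] [40.98958304 42.37695534]
19.9333
```

View pics/c3.png

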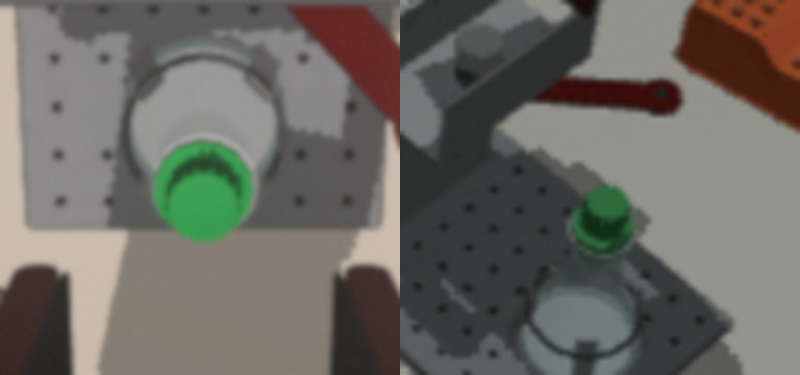

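Stopper looks seated: collar on the rim in both views, knob upright, keeper still open at right. I confirm its height with a light press by closed fingers, then go to the bolt.

Run:
```python
from h import *
q=quat(-0.1)
def pr(t): s=env.read_state();print(t,np.round(s['tool_pos'],2),np.round(s['force'],1),round(s['width'],1),round(s['grip_force'],1),s['time_s'])
set_gripper(0)
env.move_l([504.2,-123.4,250],q)
print(env.move_l([504.2,-123.4,231],q,rate=25,f_stop=15));pr("press")
env.move_l([504.2,-123.4,320],q)
set_gripper(46)
b=np.array([608.3,-133.4])
env.move_l([*b,320],quat(.275)); pr("above")
env.move_l([*b,285],quat(.275),rate=80,f_stop=8)
print(env.move_l([*b,256],quat(.275),rate=40,f_stop=8));pr("down")
```

```text
True
press [ 504.23 -123.4   236.31] [-1.4  0.8  7.2] 0.5 3.5 22.4167
above [ 607.69 -133.27  319.67] [-0.3 -0.2  0.2] 45.9 0.0 24.825
False
down [ 608.45 -133.44  256.13] [-0.4 -0.9  0.2] 46.1 0.0 26.2917
```

Run:
```python
from h import *
def pr(t): s=env.read_state();print(t,np.round(s['tool_pos'],2),np.round(s['force'],1),np.round(s['wrist_torque'],2),round(s['width'],1),round(s['grip_force'],1),s['time_s'])
set_gripper(15); env.hold(.4); pr("grip")
b=env.read_state()['tool_pos']
b=np.array([608.3,-133.4,256])
for y in (.1,-.1,-.3,-.475):
    env.move_l(b,quat(y),rate=20); pr(y)
env.hold(.5); pr("end")
im,p,T=snap("wrist","w4.png"); t=snap("top","top4.png"); s=snap("side","side4.png")
f=lambda a:cv2.resize(a,(400,300),interpolation=cv2.INTER_CUBIC)
cv2.imwrite("pics/c4.png",np.vstack([np.hstack([f(im),f(t[0][170:305,370:550])]),np.hstack([f(s[0][130:250,320:480]),f(im[150:390,160:480])])]))
```

```text
grip [ 608.59 -134.13  256.24] [ 1.  -5.4 -1.4] [-0.72 -0.11  0.  ] 23.5 30.0 27.1667
0.1 [ 608.56 -134.2   256.22] [ 1.1 -5.9 -0.5] [-0.76 -0.13  0.06] 23.5 30.0 27.4917
-0.1 [ 608.59 -134.22  256.25] [ 1.1 -5.1 -0.7] [-0.82 -0.16  0.09] 23.6 30.0 27.8417
-0.3 [ 608.55 -134.28  256.22] [ 0.9 -5.8 -0.6] [-0.86 -0.13  0.1 ] 23.8 30.0 28.1917
-0.475 [ 608.55 -134.33  256.26] [ 0.3 -7.7 -1.1] [-0.88 -0.11  0.12] 23.7 30.0 28.5167
end [ 608.53 -134.34  256.23] [ 0.2 -6.5 -0.8] [-0.93 -0.13  0.08] 23.5 30.0 29.0167
```

View pics/c4.png

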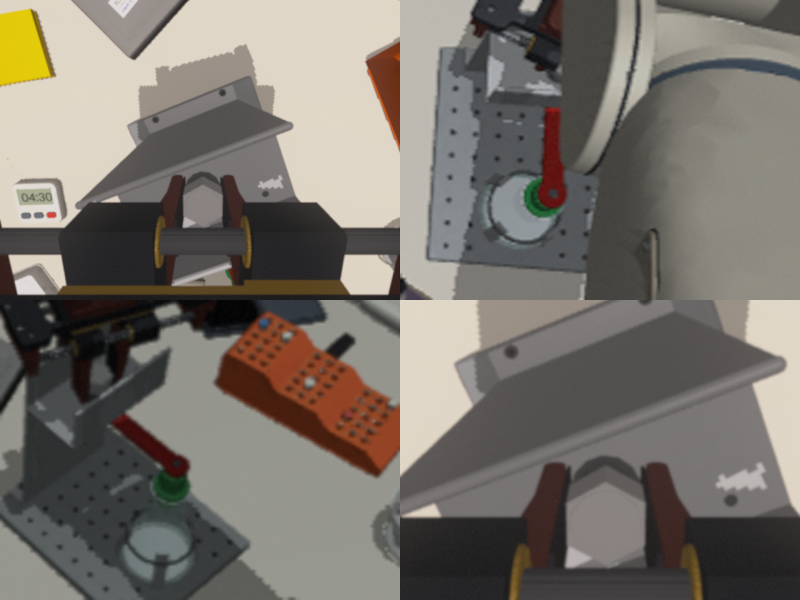

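The keeper's end lies over the stopper: top view about (438,256), side view about (391,196), and the fingers hold the head's flats. I check the angle numerically.

Run:
```python
from h import *
b=np.array([608.5,-133.6])
for n,f0,f1,uv in (("top","top0","top4",(438,256.4)),("side","side0","side4",(391.2,195.6))):
    p,T=campose(n)
    for j in (0,.55,.65,.75,.85):
        a=np.pi-.1+.75-j   # bar direction: right of forward at 0
        print(n,j,proj(p,T,[*(b+105*np.array([np.cos(a),np.sin(a)])),167]).round(1))
    for f in (f0,f1):
        im=cv2.imread(f"pics/{f}.png");h=cv2.cvtColor(im,cv2.COLOR_BGR2HSV)
        m=cv2.inRange(h,(0,130,40),(6,255,255))|cv2.inRange(h,(172,130,40),(180,255,255)); q=proj(p,T,[*b,167]);M=np.zeros_like(m);cv2.circle(M,tuple(int(v) for v in q),85,255,-1)
        y,x=np.nonzero(m&M); pts=np.c_[x,y]; d=np.linalg.norm(pts-q,axis=1); print(f,"far tip pts",pts[d>d.max()-9].mean(0),len(pts))
```

```text
top 0 [477.  244.9]
top 0.55 [448.9 256.6]
top 0.65 [443.2 257. ]
top 0.75 [437.5 256.8]
top 0.85 [431.8 256.1]
top0 far tip pts [477.98717949 246.12820513] 354
top4 far tip pts [437.85542169 258.24096386] 389
side 0 [402.9 172.2]
side 0.55 [396.3 190. ]
side 0.65 [393.7 192.8]
side 0.75 [390.7 195.4]
side 0.85 [387.3 197.7]
side0 far tip pts [424.75 137.  ] 180
side4 far tip pts [387.55555556 123.22222222] 266
```

```bash
python3 -c "
from h import *
env.hold(.3); s=env.read_state(); print(s['grip_force'],s['dq'],s['time_s']); print(workorder.sign_off())"
```

```text
29.99978480860591 [-0.00298373 -0.00042277  0.00047331 -0.00141972 -0.00030352 -0.00098773] 29.4667
the job is handed in; nothing more can be done
None
```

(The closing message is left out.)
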